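# Wedge the rocking levelling plate

### The job

The steel plate on which horseshoes are checked for flatness rocks, because its rusted front-left screw foot is seized too short. Without gripping or lifting anything, push the wooden wedge, thin end first, under that foot with the fingertips until it is snug; then press down firmly on the plate's corner above that foot to feel that it no longer rocks, and come away. Leave the plate level where it stands with the wedge snug under the foot and the horseshoe lying on it, and do not disturb the things around.

Things in the scene. Friction and masses are not known exactly. Their poses are not given: they have to be found in the camera images.
- plate: Loose dark steel levelling plate with scribed lines, 3 to 5 kg: flat top 200 (x) x 280 (y) mm, 50 mm above the table, 8 thick, with a skirt under it down to 26 mm and four screw feet at x +-82, y +-122, pads 28 mm wide. Origin: centre of its plan on the table; x from its front (robot's side) to its back, y to its left, z up. It rests level on three feet; the front-left one is short. A horseshoe lies on it.
- foot_spot (a point): On the axis of the short front-left foot (rust-brown screw), at the skirt's height, 26 mm above the table. The round rubber pad below it is 28 mm across and domed: its 10 mm wide flat middle hangs 7 to 12 mm (unknown) above the table, its rim 3 mm higher. The wedge meets it about 5 mm in front (-x of the plate) of the axis.
- press_spot (a point): On the plate's flat top straight above the short foot, 50 mm above the table, 18 mm from the front and left edges. Without the wedge, 1 to 5 N down here tips the plate until the pad meets the table (7 to 12 mm lower); with the wedge snug it gives less than 1 mm.
- wedge: Loose softwood wedge, 0.05 kg, flat on its 100 x 36 mm underside, thin end (toe) toward the short foot, up to 60 mm short of the pad. Top slopes from 26 mm high at the heel to 4 mm at the toe: 0.22 mm per mm. Origin: centre of the underside; heel-to-toe points 70 degrees counter-clockwise of its x axis. Its slope self-locks under the pad.
- wedge_toe (a point): Middle of the wedge's thin edge, at table level.
- wedge_heel (a point): Middle of the lower edge of the thick upright end face (36 mm wide, 26 mm high), at table level: push here. The wedge slides with under 1 N until its slope meets the pad; then the push climbs steeply: 5 to 12 N is snug, well above 20 N it strains the plate up or shoves it back.
- grease_tin: Bystander: round red tin with a grey lid, 64 mm across, 47 high; origin at the centre of its underside.
- gauge_block: Bystander: grey steel block 57 x 45 x 25 mm; origin at the centre of its underside.
- hoof_model: Bystander: brown dried hoof, 118 x 126 x 70 mm; origin at the centre of its underside.
- enamel_mug: Bystander: grey-green enamel mug, 86 x 95 x 85 mm; origin at the centre of its underside.
- tape_measure: Bystander: grey tape measure, 61 x 84 x 58 mm; origin at the centre of its underside.
- shoe_0: Bystander: flat bright horseshoe, 147 x 150 x 10 mm, lying on the plate's top; origin at the centre of its underside.
There are look-alikes about, which are no part of the job. What is shaped like the wedge but black is not meant.

How it is judged (in metres and radians):
On the way, in this order (a step that is already met when the one before it is completed fails the run):
1. the wedge bears on the short foot's pad from below, thin end first, with the plate level and untouched by the fingers (x of wedge_toe in the frame of plate between -0.085 and -0.035 m and y of wedge_toe in the frame of plate between 0.1 and 0.144 m and x of wedge_heel in the frame of plate below -0.135 m and angle between plate's own z axis and vertical below 0.007 rad and contact force between wedge and plate above 0.3 N and contact force between the fingers and plate below 0.2 N), for 0.2 s.
2. a fingertip presses down on the plate's top above the short foot with over 5 N and the plate does not rock (contact force between the fingers and plate above 5 N and distance between the grasp point and press_spot below 0.05 m and z of the grasp point in the frame of plate above 0.05 m and angle between plate's own z axis and vertical below 0.01 rad and contact force between wedge and plate above 2 N), for 0.2 s.
At the end, for the whole second after the job is handed in: Plate level within 0.007 rad and within 12 mm of where it stood; wedge flat on the table, its toe under the short foot's pad (from 3 mm in front of its axis to 45 mm behind, within 22 mm sideways), its heel 35 mm or more in front of the plate, bearing on the foot with over 0.3 N; all at rest (x of wedge_toe in the frame of plate between -0.085 and -0.035 m and y of wedge_toe in the frame of plate between 0.1 and 0.144 m and x of wedge_heel in the frame of plate below -0.135 m and angle between plate's own z axis and vertical below 0.007 rad and contact force between wedge and plate above 0.3 N and distance of plate from where it was at the start of the episode below 0.012 m and height (world z) of wedge below 0.006 m and linear speed of each of plate, wedge below 0.01 m/s); the robot touches nothing.
It fails at once if the wedge is lifted or tipped up (height (world z) of wedge above 0.012 m or angle between wedge's own z axis and vertical above 0.3 rad).
It fails at once if the plate is lifted, tipped over or shoved more than 25 mm (height (world z) of plate above 0.015 m or angle between plate's own z axis and vertical above 0.14 rad or distance of plate from where it was at the start of the episode above 0.025 m).
It fails at once if a bystander, or the horseshoe on the plate, is moved more than 20 mm (distance of any of grease_tin, gauge_block, hoof_model, enamel_mug, tape_measure, shoe_0 from where it was at the start of the episode above 0.02 m).
It also fails if it takes over 54 s, if anything falls off the work surface, if the arm or the gripper's body presses on something with over 40 N, if the wrist force passes 120 N, or if a joint passes its speed limit or range.

### The arm

A 7-joint arm with a two-finger parallel gripper is mounted at the origin on a cart in front of the work surface, level with it; the furniture and walls round the work are solid. World frame = base frame: x ahead of the robot, y to its left, z up, the work surface at z = 0. Lengths are in mm, angles in rad, forces in N, time in s.
With the tool pointing down it reaches from about 425 to 925 mm from the base axis. Payload 6.8 kg.
Tool frame: the origin (TCP) lies midway between the tips of the shut fingers; the grasp point (between the pads) lies 19 mm behind it; z points along the fingers, y is the line along which they close (so a half turn about z gives the same grasp; the last joint's range is limited). The gripper opens to 88 mm and grips with 3 to 60 N. Pads are 20 mm wide; open, the fingers measure 115 mm over their backs; the gripper's body (75 mm by 178 mm) begins 61 mm behind the grasp point.
Start: joints at [-1.312, 0.477, 0.022, 1.555, -0.011, 1.109, -0.083], TCP at [242.073, 630.118, 222.664] pointing down, gripper open.
Joint ranges: [-2.96, 2.96], [-0.34, 2.1], [-1.41, 1.46], [0.24, 2.44], [-1.37, 4.51], [0.17, 1.92], [-2.96, 2.96]. Speed limits (rad/s): [2.39, 2.39, 3.14, 3.14, 3.14, 3.14, 3.14].

### API

Orientations are given as [roll, pitch, yaw] about the fixed x, y, z axes, in that order (R = Rz(yaw) Ry(pitch) Rx(roll)).
In Python, from station import arm, viewer, job_done gives the robot as it stands. The module is installed in compiled form; this text tells all that it offers.
- The arm moves only by the tool carry_out, never from a script. Its argument "commands" is a list that holds one entry, the list of rows, each a list of 4 numbers: the shift along the world's x, y, z in m, then the turn about the world's z in degrees. In form: [[[tx, ty, tz, turn], ...]]. A call has 1 to 5 rows; each row is the pose to reach, as a shift and turn from the pose commanded when the call began; what a row does not reach only later rows make up. A row lasts 1/12 s, in which the tool goes at most 41.7 mm and 7.16 degrees, less where a joint would pass 70% of its speed; a pose out of reach is approached as far as the arm can. A call with a gripper value outside its range is refused whole. "fingers" is the opening in per cent of the stroke, from 0 (shut) to 100 (fully open), set as the call begins (left out, the last holds). The fingers move at their own pace and stop on an object; "force" is the grip in N (left out, the last holds). Time passes only in rows, so rows that repeat a pose let the fingers close. It gives the time, the measured TCP pose, the force, the opening and the grip force at its end, in the units of the state.
- arm.read_state(): the state, without advancing time (a new reading comes with each control period).
- viewer.snapshot(name): name is "side" or "top" or "wrist"; returns (picture, depth): 400x640x3 uint8, blue, green, red; 400x640 float32, mm along the optical axis (not along the pixel's ray), 0 where there is no reading.
- viewer.camera_info(name): a dict with "fx", "fy", "cx", "cy" (pixels), "R" (3x3) and "t" (3): a world point X has camera coordinates R X + t; the wrist camera has in their place "mount" (4x4, takes a point from camera to tool coordinates, whose origin is the TCP and whose axes are the flange's). Camera axes: x right, y down, z forward; pixel columns grow to the right and rows downward; lengths in mm; the calibration is good to about 2 mm. The wrist camera is an equidistant fisheye: a pixel r from the principal point sees the ray r / f radians off the axis. A picture is of the moment at which its call begins: read the wrist's pose just before it. camera_info takes no time and is no camera call.
- job_done(): hands the job in; it is judged then, once.
The state is a dict: "t": time; "joints": joint angles; "qd": joint speeds; "tau": joint torques, N m; "ee_pos": TCP position; "eef_rot": TCP orientation; "wrist_force": force on the tool from outside, world axes, zero at the start; "torque": the same for the moment, N m; "finger_gap": finger opening in mm; "gripper_force": force on a finger pad.
Only numpy, scipy, OpenCV 4.12 (cv2) and the standard library are available. Lean on these libraries where they do the work, as an engineer would, in place of code of your own. Each camera call takes 0.05 s, during which the arm holds its last target. There are 200 camera calls.

## Working session

There is one attempt and no reset: what is moved stays moved. The work goes in short steps, Python scripts to look and compute and a tool call to move; the robot and the scene stay as the last step left them, time stands still between calls to the robot, and variables do not carry over. Pictures are saved under pics/ and viewed, at most 10 in all, crops included, and the job is handed in when it is done.

Besides the shell and the picture viewer there is one more tool, called after "Emit:" by a JSON object that holds its "method" and its "body". carry_out: Moves the arm, as the interface text tells. Its arguments: {"type":"object","properties":{"commands":{"type":"array"},"fingers":{"type":"number"},"force":{"type":"number"}},"required":["commands"]}

```bash
mkdir -p pics; python3 - <<'E'
from station import arm, viewer
import cv2, numpy as np
s=arm.read_state(); print({k:np.round(v,3).tolist() for k,v in s.items()})
for n in ("top","side"):
    p,d=viewer.snapshot(n); cv2.imwrite(f"pics/{n}0.png",p); np.savez(f"{n}0.npz",p=p,d=d)
    print(n,{k:np.round(v,3).tolist() for k,v in viewer.camera_info(n).items()})
E
```

```text
{'t': 0.0, 'joints': [-1.312, 0.478, 0.022, 1.556, -0.012, 1.109, -0.083], 'qd': [-0.001, 0.002, -0.001, -0.001, -0.0, 0.0, -0.001], 'tau': [0.0, -58.286, 1.535, -27.261, -0.054, 0.017, 0.0], 'ee_pos': [241.859, 629.551, 221.708], 'eef_rot': [-3.14, 0.0, 2.775], 'wrist_force': [-0.156, -0.413, -0.485], 'torque': [0.002, -0.041, -0.025], 'gripper_force': 0.0, 'finger_gap': 87.785}
top {'fx': 470.172, 'fy': 470.172, 'cx': 316.104, 'cy': 194.053, 'R': [[-0.014, -1.0, 0.013], [-0.983, 0.012, -0.181], [0.181, -0.015, -0.983]], 't': [-56.819, 529.502, 1517.919]}
side {'fx': 382.151, 'fy': 382.151, 'cx': 316.042, 'cy': 201.247, 'R': [[-1.0, -0.008, -0.02], [0.01, 0.633, -0.774], [0.019, -0.774, -0.632]], 't': [537.966, 97.922, 1044.755]}
```

View pics/top0.png

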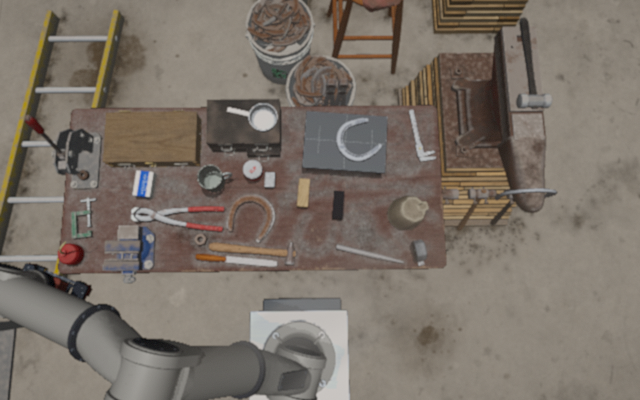

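View pics/side0.png

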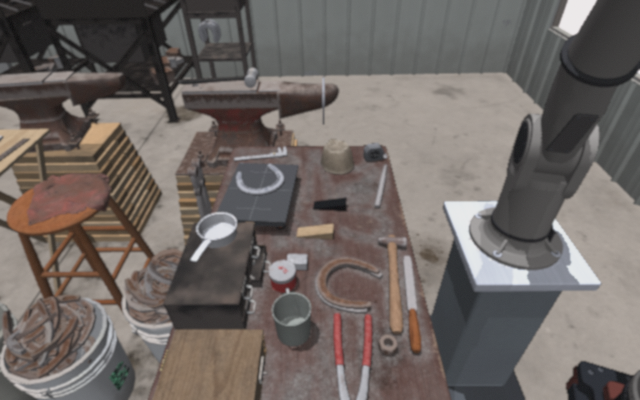

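The top view shows the plate around (345,142) with its front-left corner near (304,170). The wedge is tan, around (303,193), and lies in front of the short foot. The black decoy is at (338,205), and the tin, block and mug are to the left at (252,168), (270,180) and (212,178). The side view agrees.

```bash
cat > h.py <<'E'
import numpy as np, cv2
from station import viewer
def ray(n,uv,z):
    c=viewer.camera_info(n); R=np.array(c["R"]); t=np.array(c["t"])
    z=np.broadcast_to(z,len(uv)); o=-R.T@t
    d=np.array([[(u-c["cx"])/c["fx"],(v-c["cy"])/c["fy"],1] for u,v in uv])@R
    return o+d*((z-o[2])/d[:,2])[:,None]
E
python3 - <<'E'
from h import *
for n in("top","side"):
    f=np.load(n+"0.npz"); p,d=f["p"],f["d"]; hsv=cv2.cvtColor(p,cv2.COLOR_BGR2HSV)
    c=viewer.camera_info(n); print(n,"cam",-np.array(c["R"]).T@c["t"])
    if n=="top": roi=(280,100,125,125); print(hsv[193,303],hsv[165,330],hsv[120,320],hsv[185,320])
    else: roi=(200,140,140,110); print(hsv[231,316],hsv[215,260])
    x,y,w,h=roi
    def blob(m,seed):
        k=np.zeros_like(m);k[y:y+h,x:x+w]=m[y:y+h,x:x+w]
        cs=cv2.findContours(k,0,2)[0]; return max(cs,key=cv2.contourArea)
    sw=blob(((hsv[...,0]>8)&(hsv[...,0]<28)&(hsv[...,2]>130)&(hsv[...,1]>50)).astype(np.uint8)*255,0)
    b=cv2.boxPoints(cv2.minAreaRect(sw)); print("wedge",b.round(1).tolist(),cv2.contourArea(sw)); print(ray(n,b,12).round(0).tolist())
    pl=blob((((hsv[...,0]>85)&(hsv[...,0]<140))&(hsv[...,2]<140)&(hsv[...,1]>15)).astype(np.uint8)*255,0)
    b=cv2.boxPoints(cv2.minAreaRect(pl)); print("plate",b.round(1).tolist(),cv2.contourArea(pl)); print(ray(n,b,50).round(0).tolist())
    im=p.copy();cv2.drawContours(im,[sw,pl],-1,(0,255,0),1);cv2.imwrite(f"pics/{n}_m.png",cv2.resize(im[y:y+h,x:x+w],None,fx=4,fy=4,interpolation=0))
E
```

```text
top cam [ 245.1493473   -39.94461928 1589.33459131]
[ 18  82 177] [108  12 107] [105  15 105] [  9  64 108]
wedge [[296.29998779296875, 205.6999969482422], [298.20001220703125, 177.3000030517578], [309.5, 178.10000610351562], [307.6000061035156, 206.39999389648438]] 286.0
[[496.0, 4.0, 12.0], [595.0, -4.0, 12.0], [591.0, -42.0, 12.0], [493.0, -35.0, 12.0]]
plate [[320.0, 139.0], [320.0, 134.0], [331.0, 134.0], [331.0, 139.0]] 9.0
[[719.0, -80.0, 50.0], [737.0, -80.0, 50.0], [736.0, -117.0, 50.0], [718.0, -117.0, 50.0]]
side cam [516.98915709 751.78280345 747.03065532]
[ 16  75 190] [111  19  92]
wedge [[295.1000061035156, 226.5], [332.8999938964844, 222.6999969482422], [333.8999938964844, 232.8000030517578], [296.20001220703125, 236.60000610351562]] 327.5
[[597.0, -37.0, 12.0], [490.0, -51.0, 12.0], [489.0, -10.0, 12.0], [592.0, 3.0, 12.0]]
plate [[218.5, 216.10000610351562], [230.39999389648438, 153.5], [297.3999938964844, 166.3000030517578], [285.5, 228.89999389648438]] 2876.5
[[808.0, -41.0, 50.0], [834.0, -366.0, 50.0], [600.0, -283.0, 50.0], [618.0, 13.0, 50.0]]
```

View pics/top_m.png

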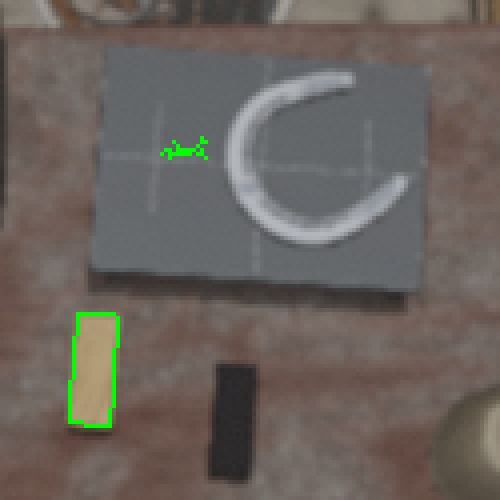

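The crop shows the tan wedge at crop (70-118, 312-428). The plate's top corners are at about (106,45), (430,66), (418,291) and (91,270), and the wedge sits slightly left of the foot line.

```bash
python3 - <<'E'
from h import *
P=np.array([[106,45],[430,66],[418,291],[91,270]])/4+[280,100]-.4
Q=ray("top",P,50); print(Q.round(0).tolist())
c=Q.mean(0)[:2]; e=(Q[0]-Q[1]+Q[3]-Q[2])[:2]; yaw=np.arctan2(-e[0],e[1]); print("plate",c,np.degrees(yaw),[np.linalg.norm(Q[i]-Q[i-1]) for i in range(4)])
R=np.array([[np.cos(yaw),-np.sin(yaw)],[np.sin(yaw),np.cos(yaw)]]); print("foot",c+R@[-82,122])
W=np.array([[79,313],[119,313],[112,427],[69,422]])/4+[280,100]-.4
w=ray("top",W,[4,4,26,26]); print(w.round(0).tolist(),"toe",w[:2].mean(0),"heel",w[2:].mean(0))
E
```

```text
[[820.0, -33.0, 50.0], [798.0, -312.0, 50.0], [600.0, -293.0, 50.0], [621.0, -19.0, 50.0]]
plate [ 709.88358843 -164.3512558 ] -4.421943928028357 [np.float64(199.28084144542086), np.float64(279.3161845603302), np.float64(199.1717091846529), np.float64(275.5881985247931)]
foot [637.53398642 -36.39214089]
[[594.0, -7.0, 4.0], [594.0, -42.0, 4.0], [491.0, -35.0, 26.0], [496.0, 1.0, 26.0]] toe [594.26202433 -24.63592115   4.        ] heel [493.52735669 -16.77295532  26.        ]
```

Emit:
{"method": "carry_out", "body": {"commands": [[[0.008,-0.024,0,1],[0.02,-0.06,0,3],[0.033,-0.096,0,6],[0.046,-0.132,0,10],[0.06,-0.168,0,16.6]]], "fingers": 0}}

```text
t: 0.52
ee_pos: [302.0, 460.2, 222.2]
eef_rot: [-3.141, -0.0, 3.068]
wrist_force: [0.5, 0.4, -0.3]
finger_gap: 58.0
gripper_force: 0.0
```

Emit:
{"method": "carry_out", "body": {"commands": [[[0.013,-0.036,0,0],[0.025,-0.072,0,0],[0.038,-0.108,0,0],[0.051,-0.144,0,0],[0.064,-0.18,0,0]]]}}

```text
t: 0.93
ee_pos: [366.1, 280.1, 222.5]
eef_rot: [-3.141, -0.0, 3.065]
wrist_force: [1.3, -0.1, 0.1]
finger_gap: 24.7
gripper_force: 0.0
```

Emit:
{"method": "carry_out", "body": {"commands": [[[0.013,-0.036,0,0],[0.025,-0.072,0,0],[0.038,-0.108,0,0],[0.051,-0.144,0,0],[0.064,-0.18,0,0]]]}}

```text
t: 1.35
ee_pos: [430.1, 100.2, 222.7]
eef_rot: [3.141, -0.0, 3.065]
wrist_force: [0.7, 1.2, 0.2]
finger_gap: 0.3
gripper_force: 0.0
```

Emit:
{"method": "carry_out", "body": {"commands": [[[0.011,-0.034,-0.01,0],[0.02,-0.068,-0.025,0],[0.028,-0.095,-0.04,0],[0.032,-0.112,-0.055,0],[0.034,-0.119,-0.06,0]]]}}

```text
t: 1.77
ee_pos: [463.0, -19.9, 160.9]
eef_rot: [-3.14, -0.003, 3.06]
wrist_force: [-0.7, 0.5, -0.3]
finger_gap: 0.6
gripper_force: 0.0
```

```bash
python3 - <<'E'
from h import *
from station import arm
s=arm.read_state(); print({k:np.round(v,3).tolist() for k,v in s.items()})
p,d=viewer.snapshot("wrist"); cv2.imwrite("pics/w1.png",p)
np.savez("w1.npz",p=p,d=d,pos=s["ee_pos"],rot=s["eef_rot"])
print(viewer.camera_info("wrist"))
E
```

```text
{'t': 1.767, 'joints': [-0.42, 0.213, 0.374, 2.126, -0.104, 0.822, 1.507], 'qd': [0.143, 0.121, -0.006, -0.014, -0.087, -0.09, 0.214], 'tau': [-0.335, -34.032, 2.9, -22.511, 0.039, -0.177, 0.188], 'ee_pos': [462.956, -19.939, 160.903], 'eef_rot': [-3.14, -0.003, 3.06], 'wrist_force': [-0.674, 0.482, -0.334], 'torque': [0.017, 0.074, -0.018], 'gripper_force': 0.0, 'finger_gap': 0.599}
{'fx': 309.70691628693146, 'fy': 309.70691628693146, 'cx': 325.88499698278076, 'cy': 199.39256020512002, 'mount': array([[ 5.48291230e-04, -9.68436687e-01, -2.49259065e-01,
         6.68629361e+01],
       [ 9.99999822e-01,  4.72229046e-04,  3.64950418e-04,
        -6.92495688e-01],
       [-2.35724003e-04, -2.49259221e-01,  9.68436774e-01,
        -1.60825173e+02],
       [ 0.00000000e+00,  0.00000000e+00,  0.00000000e+00,
         1.00000000e+00]])}
```

View pics/w1.png

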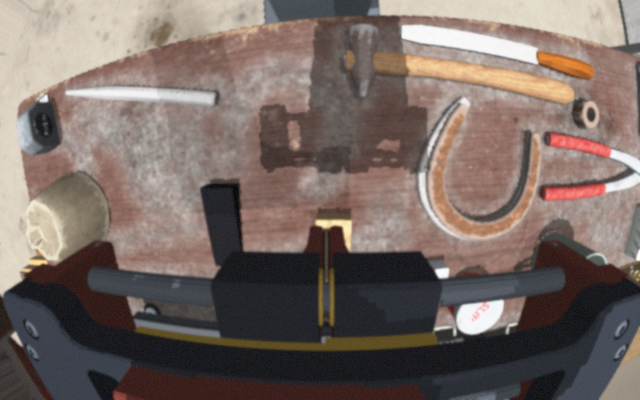

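The wrist view shows the wedge's heel just in front of the fingers at about (316-353, 208-250). It sits slightly right (+y) of the finger centre at 326. The black decoy is at (222,220).

```bash
cat >> h.py <<'E'
from scipy.spatial.transform import Rotation as Ro
def wray(uv,z,pos,rot):
    c=viewer.camera_info("wrist"); M=np.array(c["mount"]); T=Ro.from_euler("xyz",rot).as_matrix()
    o=T@M[:3,3]+pos; out=[]
    for (u,v),h in zip(uv,np.broadcast_to(z,len(uv))):
        a=np.array([(u-c["cx"])/c["fx"],(v-c["cy"])/c["fy"]]); th=np.linalg.norm(a)
        d=T@M[:3,:3]@np.r_[a/th*np.sin(th),np.cos(th)]; out.append(o+d*(h-o[2])/d[2])
    return np.array(out)
E
python3 - <<'E'
from h import *
f=np.load("w1.npz");p=f["p"]
h=cv2.cvtColor(p,cv2.COLOR_BGR2HSV)
for v in range(200,250,4): print(v,[f"{a}/{b}/{c}" for a,b,c in h[v,306:362:5]])
E
```

```text
200 ['7/60/131', '9/65/130', '6/48/139', '7/55/134', '8/61/134', '7/76/128', '5/78/127', '6/84/125', '7/84/118', '7/86/137', '8/87/140', '6/75/147']
204 ['6/72/135', '3/68/138', '6/68/139', '6/68/142', '7/77/123', '8/84/118', '7/86/119', '7/86/119', '6/86/124', '7/91/138', '7/92/139', '7/80/144']
208 ['7/78/150', '5/78/151', '8/76/144', '7/81/114', '8/86/113', '6/80/111', '8/88/93', '8/92/114', '5/86/101', '6/91/121', '6/85/135', '7/84/136']
212 ['5/84/139', '7/88/119', '9/85/120', '11/92/80', '11/89/83', '9/77/86', '13/84/79', '10/81/79', '12/87/79', '6/77/123', '6/72/149', '7/77/145']
216 ['8/87/146', '6/81/126', '13/88/104', '16/101/91', '16/84/88', '17/90/85', '18/92/86', '14/90/85', '17/96/90', '9/83/126', '8/70/145', '7/67/145']
220 ['7/84/143', '7/75/140', '16/96/193', '18/88/220', '18/92/214', '19/96/205', '19/87/221', '18/91/219', '18/96/199', '15/79/181', '9/73/157', '5/59/155']
224 ['7/80/153', '7/82/137', '16/95/210', '23/62/250', '22/73/248', '21/85/243', '21/79/237', '22/76/247', '22/74/247', '16/88/215', '6/69/147', '7/60/152']
228 ['8/74/148', '6/129/67', '3/125/63', 
[... 178 characters left out ...]
, '5/159/61', '7/140/60', '5/106/70', '24/62/251', '15/78/210', '9/42/162', '7/38/168']
236 ['5/58/162', '3/134/59', '4/125/63', '4/136/58', '14/70/73', '6/161/57', '1/138/59', '3/128/64', '22/79/246', '14/64/187', '9/20/177', '7/27/162']
240 ['7/54/152', '5/140/60', '3/146/61', '3/132/58', '15/78/78', '2/125/59', '1/119/62', '4/128/60', '19/97/231', '16/50/185', '10/17/180', '11/24/168']
244 ['9/67/134', '5/140/60', '6/157/60', '178/146/54', '17/75/78', '3/142/54', '1/123/58', '4/141/58', '18/93/227', '15/47/185', '11/26/168', '12/22/171']
248 ['4/106/70', '1/134/59', '5/120/64', '179/121/57', '18/65/78', '4/149/58', '4/132/60', '4/156/59', '15/106/108', '13/44/173', '4/24/162', '4/24/178']
```

```bash
python3 - <<'E'
from h import *
f=np.load("w1.npz")
print(wray([(315.5,218),(352.5,218),(319,210),(349,210)],[26,26,0,0],f["pos"],f["rot"]).round(1))
E
```

```text
[[490.1 -33.4  26. ]
 [493.1   3.6  26. ]
 [489.5 -30.4   0. ]
 [492.2   2.    0. ]]
```

The heel centre is at about (491.5, -15), heading -4.6°, which agrees with the top view. I'll descend behind it.

Emit:
{"method": "carry_out", "body": {"commands": [[[0,0.003,-0.03,0],[0,0.006,-0.065,0],[0,0.006,-0.1,0],[0,0.006,-0.135,0],[0,0.006,-0.15,0]]]}}

```text
t: 2.23
ee_pos: [462.2, -8.8, 9.8]
eef_rot: [3.141, -0.004, 3.067]
wrist_force: [-0.8, -0.4, 0.1]
finger_gap: 0.5
gripper_force: 0.0
```

Emit:
{"method": "carry_out", "body": {"commands": [[[0.002,0,0,0],[0.004,0,0,0],[0.006,-0.0005,0,0],[0.008,-0.001,0,0],[0.01,-0.001,0,0]]]}}

```text
t: 2.65
ee_pos: [475.6, -11.6, 14.1]
eef_rot: [3.141, 0.003, 3.065]
wrist_force: [0.2, -0.8, -0.3]
finger_gap: 0.6
gripper_force: 0.0
```

Emit:
{"method": "carry_out", "body": {"commands": [[[0.002,-0.001,-0.003,0],[0.005,-0.002,-0.003,0],[0.01,-0.003,-0.003,0],[0.016,-0.003,-0.003,0],[0.022,-0.003,-0.003,0]]]}}

```text
t: 3.07
ee_pos: [496.6, -15.0, 9.7]
eef_rot: [-3.142, -0.0, 3.064]
wrist_force: [-0.1, -0.9, 0.5]
finger_gap: 0.4
gripper_force: 0.4
```

Emit:
{"method": "carry_out", "body": {"commands": [[[0.005,0,0,0],[0.01,-0.001,0,0],[0.015,-0.001,0,0],[0.019,-0.0015,0,0],[0.022,-0.0015,0,0]]]}}

```text
t: 3.48
ee_pos: [518.8, -16.5, 9.7]
eef_rot: [-3.142, 0.0, 3.064]
wrist_force: [-0.9, -0.6, 0.8]
finger_gap: 0.5
gripper_force: 0.4
```

```bash
python3 - <<'E'
from h import *
from station import arm
s=arm.read_state(); print(s["ee_pos"],s["wrist_force"])
a,_=viewer.snapshot("top"); b,_=viewer.snapshot("side")
A=cv2.resize(a[130:220,270:350],None,fx=5,fy=5,interpolation=2); B=cv2.resize(b[180:270,260:340],None,fx=5,fy=5,interpolation=2)
cv2.imwrite("pics/push1.png",np.hstack([A,B]))
E
```

```text
[518.75179159 -16.46015715   9.65210071] [-0.90129458 -0.5561344   0.83933677]
```

View pics/push1.png

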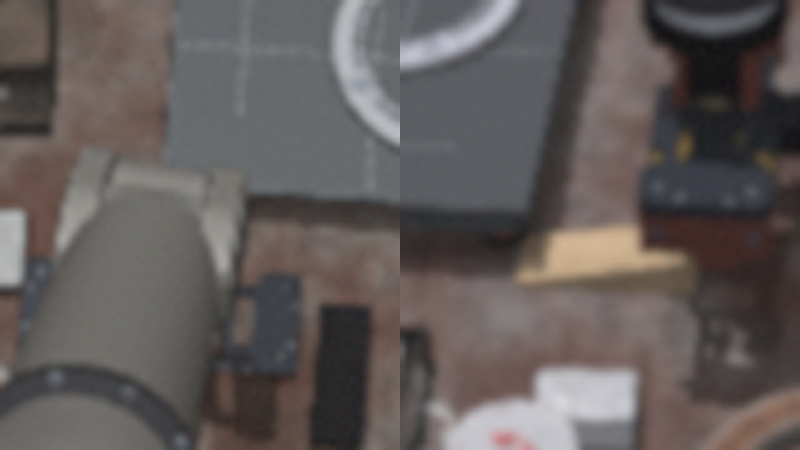

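The side view shows the wedge straight in front of the fingers, with its left toe corner at crop (518,285) and left heel corner at (693,292). The thin end is reaching under the plate's front edge.

```bash
python3 - <<'E'
from h import *
q=lambda x,y:(260+(x-400)/5-.4,180+y/5-.4)
print(ray("side",[q(518,284),q(693,292),q(528,228)],[0,0,42]).round(1))
E
```

```text
[[629.7  -9.9   0. ]
 [532.1  -2.5   0. ]
 [621.1 -10.3  42. ]]
```

Emit:
{"method": "carry_out", "body": {"commands": [[[0.003,0,0,0],[0.006,-0.0005,0,0],[0.009,-0.001,0,0],[0.011,-0.001,0,0],[0.012,-0.001,0,0]]]}}

```text
t: 4.0
ee_pos: [530.5, -17.4, 9.7]
eef_rot: [3.142, 0.0, 3.064]
wrist_force: [-0.4, 0.2, 0.1]
finger_gap: 0.1
gripper_force: 0.4
```

Emit:
{"method": "carry_out", "body": {"commands": [[[0.001,0,0,0],[0.002,0,0,0],[0.003,0,0,0],[0.004,0,0,0],[0.004,0,0,0]]]}}

```text
t: 4.42
ee_pos: [534.4, -17.4, 9.7]
eef_rot: [3.142, 0.0, 3.065]
wrist_force: [0.8, -0.6, 0.3]
finger_gap: 0.5
gripper_force: 0.0
```

Emit:
{"method": "carry_out", "body": {"commands": [[[0.001,0,0,0],[0.002,0,0,0],[0.003,0,0,0],[0.004,0,0,0],[0.004,0,0,0]]]}}

```text
t: 4.83
ee_pos: [538.4, -17.4, 9.7]
eef_rot: [3.142, 0.0, 3.065]
wrist_force: [-0.7, 0.3, 0.5]
finger_gap: 0.5
gripper_force: 0.0
```

Not in contact with the pad yet, so I'll continue in 3 mm calls.

Emit:
{"method": "carry_out", "body": {"commands": [[[0.001,0,0,0],[0.002,0,0,0],[0.003,-0.0005,0,0],[0.003,-0.0005,0,0]]]}}

```text
t: 5.17
ee_pos: [541.4, -18.0, 9.7]
eef_rot: [-3.142, 0.0, 3.064]
wrist_force: [-0.2, -0.3, 0.4]
finger_gap: 0.0
gripper_force: 0.0
```

Emit:
{"method": "carry_out", "body": {"commands": [[[0.001,0,0,0],[0.002,0,0,0],[0.003,0,0,0],[0.003,0,0,0]]]}}

```text
t: 5.5
ee_pos: [544.5, -17.9, 9.7]
eef_rot: [3.142, 0.0, 3.065]
wrist_force: [-0.8, -0.4, 0.0]
finger_gap: 0.6
gripper_force: 0.0
```

Emit:
{"method": "carry_out", "body": {"commands": [[[0.001,0,0,0],[0.002,0,0,0],[0.003,0,0,0],[0.003,0,0,0]]]}}

```text
t: 5.83
ee_pos: [547.4, -17.9, 9.7]
eef_rot: [3.142, 0.0, 3.065]
wrist_force: [1.0, -0.1, 0.1]
finger_gap: 0.8
gripper_force: 0.0
```

Emit:
{"method": "carry_out", "body": {"commands": [[[0.001,0,0,0],[0.002,0,0,0],[0.002,0,0,0]]]}}

```text
t: 6.08
ee_pos: [549.3, -17.9, 9.7]
eef_rot: [3.142, 0.0, 3.065]
wrist_force: [0.4, -0.6, -0.5]
finger_gap: 0.2
gripper_force: 0.0
```

Emit:
{"method": "carry_out", "body": {"commands": [[[0.001,0,0,0],[0.002,0,0,0],[0.002,0,0,0]]]}}

```text
t: 6.33
ee_pos: [551.4, -17.9, 9.7]
eef_rot: [3.142, 0.0, 3.065]
wrist_force: [-0.6, 0.2, 0.1]
finger_gap: 0.4
gripper_force: 0.0
```

Emit:
{"method": "carry_out", "body": {"commands": [[[0.001,0,0,0],[0.002,0,0,0],[0.002,0,0,0]]]}}

```text
t: 6.58
ee_pos: [553.4, -17.9, 9.7]
eef_rot: [3.142, 0.0, 3.064]
wrist_force: [-0.1, -0.0, 0.9]
finger_gap: 0.7
gripper_force: 0.0
```

Emit:
{"method": "carry_out", "body": {"commands": [[[0.001,0,0,0],[0.002,0,0,0],[0.002,0,0,0]]]}}

```text
t: 6.83
ee_pos: [555.4, -17.9, 9.7]
eef_rot: [3.142, 0.0, 3.065]
wrist_force: [-0.4, -0.0, -1.1]
finger_gap: 0.5
gripper_force: 0.0
```

```bash
python3 - <<'E'
from h import *
from station import arm
s=arm.read_state(); print(s["ee_pos"],s["eef_rot"])
b,_=viewer.snapshot("side"); c,_=viewer.snapshot("wrist")
B=cv2.resize(b[190:260,260:330],None,fx=6,fy=6,interpolation=2);C=cv2.resize(c[180:285,270:375],None,fx=4,fy=4,interpolation=2)
cv2.imwrite("pics/push2.png",np.hstack([B,C]))
E
```

```text
[555.39220402 -17.88411419   9.67698865] [3.14157309e+00 3.59694527e-04 3.06450418e+00]
```

View pics/push2.png

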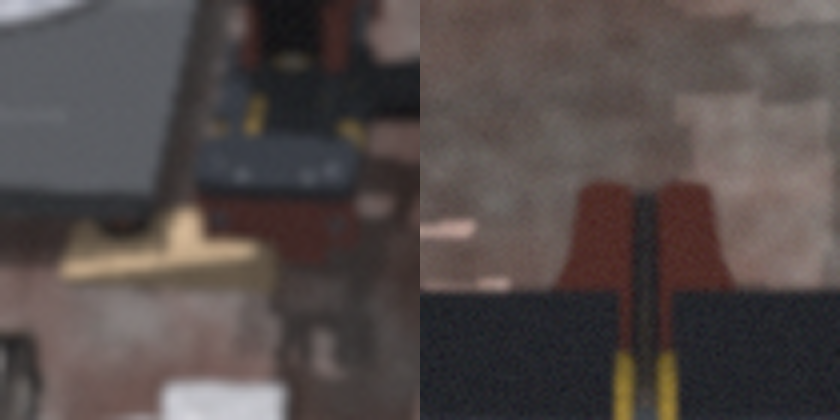

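The side view shows the wedge straight, with its left toe corner at crop (60,277) and heel corner at (270,287). The dark pad is at about (125,228), over the wedge.

```bash
python3 - <<'E'
from h import *
q=lambda x,y:(260+x/6-.4,190+y/6-.4)
print(ray("side",[q(60,278),q(270,288),q(102,228),q(150,228),q(125,234),q(158,205)],[0,0,15,15,12,42]).round(1))
E
```

```text
[[667.9 -12.2   0. ]
 [569.8  -4.5   0. ]
 [648.6 -29.9  15. ]
 [626.1 -29.6  15. ]
 [638.  -28.8  12. ]
 [619.5 -16.   42. ]]
```

Emit:
{"method": "carry_out", "body": {"commands": [[[0.001,0,0,0],[0.002,0,0,0],[0.002,0,0,0]]]}}

```text
t: 7.18
ee_pos: [557.3, -17.9, 9.7]
eef_rot: [3.142, 0.0, 3.065]
wrist_force: [0.2, 0.2, -0.2]
finger_gap: 0.4
gripper_force: 0.0
```

Emit:
{"method": "carry_out", "body": {"commands": [[[0.001,0,0,0],[0.002,0,0,0],[0.002,0,0,0]]]}}

```text
t: 7.43
ee_pos: [559.3, -17.8, 9.7]
eef_rot: [3.142, 0.0, 3.065]
wrist_force: [0.6, 0.3, -0.1]
finger_gap: 0.4
gripper_force: 0.0
```

Emit:
{"method": "carry_out", "body": {"commands": [[[0.001,0,0,0],[0.0015,0,0,0],[0.0015,0,0,0]]]}}

```text
t: 7.68
ee_pos: [559.7, -17.9, 9.5]
eef_rot: [3.142, -0.002, 3.064]
wrist_force: [-3.9, -1.0, 3.4]
finger_gap: 0.2
gripper_force: 1.9
```

Emit:
{"method": "carry_out", "body": {"commands": [[[0.001,0,0,0],[0.0015,0,0,0],[0.0015,0,0,0]]]}}

```text
t: 7.93
ee_pos: [560.1, -17.8, 9.4]
eef_rot: [3.142, -0.004, 3.064]
wrist_force: [-6.3, 0.3, 5.9]
finger_gap: 0.2
gripper_force: 3.4
```

Emit:
{"method": "carry_out", "body": {"commands": [[[0.001,0,0,0],[0.0015,0,0,0],[0.0015,0,0,0],[0.0015,0,0,0],[0.0015,0,0,0]]]}}

```text
t: 8.35
ee_pos: [560.4, -17.8, 9.2]
eef_rot: [3.142, -0.006, 3.064]
wrist_force: [-10.4, 0.6, 7.9]
finger_gap: 0.4
gripper_force: 4.8
```

Snug at about 10 N. Now I'll back off, rise, and move over the corner.

Emit:
{"method": "carry_out", "body": {"commands": [[[-0.004,0,0,0],[-0.008,0.0005,0,0],[-0.013,0.001,0,0],[-0.019,0.001,0,0],[-0.025,0.002,0,0]]]}}

```text
t: 8.77
ee_pos: [538.4, -16.0, 9.8]
eef_rot: [-3.141, 0.001, 3.064]
wrist_force: [-0.2, -1.0, -0.5]
finger_gap: 0.5
gripper_force: 0.0
```

Emit:
{"method": "carry_out", "body": {"commands": [[[0,0,0.02,0],[0,0,0.045,0],[0,0,0.07,0],[0,0,0.09,0],[0,0,0.09,0]]]}}

```text
t: 9.18
ee_pos: [540.9, -15.9, 103.3]
eef_rot: [3.14, 0.006, 3.064]
wrist_force: [0.6, -1.1, -0.6]
finger_gap: 0.4
gripper_force: 0.0
```

```bash
python3 - <<'E'
from h import *
from station import arm
s=arm.read_state(); print(s["ee_pos"],s["wrist_force"])
b,_=viewer.snapshot("side"); c,_=viewer.snapshot("top")
B=cv2.resize(b[180:260,240:330],None,fx=4.5,fy=4.5,interpolation=2);C=cv2.resize(c[130:210,270:360],None,fx=4.5,fy=4.5,interpolation=2)
cv2.imwrite("pics/after.png",np.hstack([B,C]))
E
```

```text
[540.8524491  -15.90356287 103.32763663] [ 0.59722074 -1.0543193  -0.6050764 ]
```

View pics/after.png

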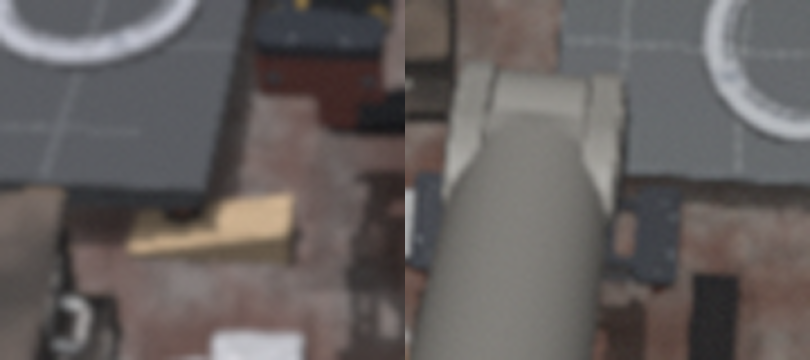

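The side view shows the wedge left in place under the foot, with its heel free at crop (290,245) and the plate looking level. Next is the press on the corner.

Emit:
{"method": "carry_out", "body": {"commands": [[[0.02,-0.005,0,0],[0.045,-0.012,0,0],[0.07,-0.019,0,0],[0.09,-0.024,0,0],[0.102,-0.027,0,0]]]}}

```text
t: 9.7
ee_pos: [641.6, -43.5, 97.8]
eef_rot: [-3.141, -0.001, 3.064]
wrist_force: [0.1, 0.2, 0.2]
finger_gap: 0.6
gripper_force: 0.0
```

Emit:
{"method": "carry_out", "body": {"commands": [[[0,0,-0.015,0],[0,0,-0.03,0],[0,0,-0.04,0],[0,0,-0.045,0],[0,0,-0.045,0]]]}}

```text
t: 10.12
ee_pos: [638.9, -42.7, 52.5]
eef_rot: [-3.141, -0.004, 3.065]
wrist_force: [-0.3, -0.1, 1.1]
finger_gap: 0.5
gripper_force: 0.0
```

Emit:
{"method": "carry_out", "body": {"commands": [[[0,0,-0.001,0],[0,0,-0.002,0],[0,0,-0.003,0],[0,0,-0.004,0],[0,0,-0.004,0]]]}}

```text
t: 10.53
ee_pos: [640.7, -42.8, 50.9]
eef_rot: [3.141, 0.001, 3.065]
wrist_force: [0.8, -0.0, -0.5]
finger_gap: 0.7
gripper_force: 0.0
```

Emit:
{"method": "carry_out", "body": {"commands": [[[0,0,-0.001,0],[0,0,-0.0015,0],[0,0,-0.002,0],[0,0,-0.002,0]]]}}

```text
t: 10.87
ee_pos: [640.9, -42.9, 50.1]
eef_rot: [3.141, 0.001, 3.064]
wrist_force: [-4.3, 0.8, 11.2]
finger_gap: 0.8
gripper_force: 5.0
```

Emit:
{"method": "carry_out", "body": {"commands": [[[0,0,-0.001,0],[0,0,-0.001,0],[0,0,-0.001,0]]]}}

```text
t: 11.12
ee_pos: [640.9, -42.8, 49.9]
eef_rot: [3.141, 0.001, 3.064]
wrist_force: [-6.9, 1.2, 16.4]
finger_gap: 0.3
gripper_force: 8.4
```

Emit:
{"method": "carry_out", "body": {"commands": [[[0,0,0,0],[0,0,0,0],[0,0,0,0],[0,0,0,0],[0,0,0,0]]]}}

```text
t: 11.53
ee_pos: [640.9, -42.8, 49.9]
eef_rot: [3.141, 0.001, 3.064]
wrist_force: [-5.6, 0.7, 16.4]
finger_gap: 0.5
gripper_force: 8.4
```

Emit:
{"method": "carry_out", "body": {"commands": [[[0,0,0.003,0],[0,0,0.01,0],[0,0,0.03,0],[0,0,0.06,0],[0,0,0.09,0]]]}}

```text
t: 11.95
ee_pos: [639.8, -42.9, 138.1]
eef_rot: [-3.141, -0.002, 3.064]
wrist_force: [-0.2, 0.0, 0.7]
finger_gap: 0.7
gripper_force: 0.0
```

Emit:
{"method": "carry_out", "body": {"commands": [[[-0.02,0.02,0.02,0],[-0.04,0.05,0.04,0],[-0.06,0.08,0.05,0],[-0.08,0.115,0.06,0],[-0.1,0.15,0.06,0]]]}}

```text
t: 12.37
ee_pos: [540.8, 108.2, 200.1]
eef_rot: [3.14, 0.004, 3.063]
wrist_force: [0.9, 0.6, -0.5]
finger_gap: 0.3
gripper_force: 0.0
```

Emit:
{"method": "carry_out", "body": {"commands": [[[-0.01,0.035,0,0],[-0.02,0.07,0,0],[-0.03,0.1,0,0],[-0.035,0.12,0,0],[-0.035,0.12,0,0]]]}}

```text
t: 12.78
ee_pos: [503.6, 233.0, 197.8]
eef_rot: [3.139, -0.001, 3.072]
wrist_force: [-0.8, 0.0, -0.5]
finger_gap: 0.0
gripper_force: 0.0
```

```bash
python3 - <<'E'
from h import *
from station import arm
s=arm.read_state(); print(s["ee_pos"],s["wrist_force"])
b,_=viewer.snapshot("side"); c,_=viewer.snapshot("top")
B=cv2.resize(b[140:260,210:330],None,fx=3.3,fy=3.3,interpolation=2);C=cv2.resize(c[100:220,285:405],None,fx=3.3,fy=3.3,interpolation=2)
cv2.imwrite("pics/end.png",np.hstack([B,C]))
E
```

```text
[503.57587492 233.02526187 197.84933931] [-0.78754026  0.004538   -0.52213152]
```

View pics/end.png

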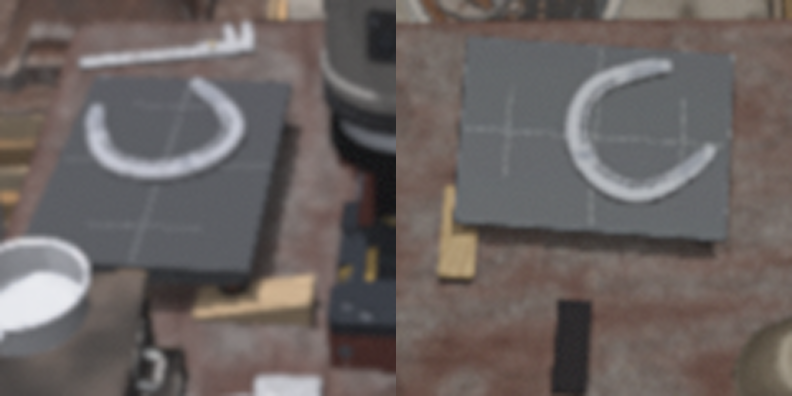

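The top view shows the wedge at crop (440-476, 185-280), sticking out a little left of the plate, whose front-left corner is at (457,222). I'll check the toe's lateral position in the plate frame.

```bash
python3 - <<'E'
from h import *
q=lambda x,y:((285+(x-396)/3.3)-.35,100+y/3.3-.35)
P=ray("top",[q(469,38),q(733,57),q(725,240),q(457,222)],50); c=P.mean(0)[:2]
e=(P[0]-P[1]+P[3]-P[2])[:2]; yaw=np.arctan2(-e[0],e[1]); R=np.array([[np.cos(yaw),-np.sin(yaw)],[np.sin(yaw),np.cos(yaw)]])
print(c,np.degrees(yaw))
w=ray("top",[q(444,186),q(440,275),q(476,280)],[4,26,26])
print(w.round(1)); print(((w[:,:2]-c)@R).round(1))
q=lambda x,y:(210+x/3.3-.35,140+y/3.3-.35)
w=ray("side",[q(193,318),q(313,323),q(247,276)],[0,0,42]); print(w.round(1)); print(((w[:,:2]-c)@R).round(1))
E
```

```text
[ 708.97421151 -165.47959085] -4.7230639730205795
[[672.2  -7.5   4. ]
 [571.8  -3.1  26. ]
 [566.2 -40.   26. ]]
[[ -49.7  154.5]
 [-150.   150.6]
 [-152.7  113.3]]
[[672.  -11.9   0. ]
 [570.1  -4.7   0. ]
 [623.6 -18.   42. ]]
[[ -49.5  150. ]
 [-151.6  148.8]
 [ -97.2  140. ]]
```

```bash
python3 -c "
from station import job_done
print(job_done())"
```

```text
the job is handed in; nothing more can be done
None
```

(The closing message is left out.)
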